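Feed a bottle labeller four clicks and hold

TASK

Lower the clear cover of the bottle labeller gently all the way onto its stops; only then draw the red-knobbed feed lever round by exactly four clicks, never going over the fifth. The lever springs back if let go, so finish still holding the knob, steady at the fourth click, with the cover down and everything else on the table left as it stands.

Things in the scene. Friction and masses are not known exactly. Their poses are not given: they have to be found in the camera images.
- labeller: Hand-operated bottle labeller, fixed to the table: white base plate 260 x 360 mm, top at 24 mm, origin under its centre at table height. Its x axis points from its front (the cover's bar) to its rear (the cover's hinge), y to the cover's half (the lever is on the -y half), z up. It does not move during the job.
- cover (a joint): Angle (rad) of the clear cover with orange frame over the lying bottle. 0 = level, resting on its two rubber-tipped front stops; grows as it opens up and back; starts between about 1.15 and 1.45. Its stiff friction hinge keeps it at any angle; moving it takes about 2 to 3 N at the bar. There is no spring.
- cover_bar (a point): Middle of the cover's black round handle bar: 12 mm diameter, 130 mm long, parallel to the hinge (labeller y), 168 mm from the hinge line and 42 mm clear of the cover's edge, so a finger fits on each side. With the cover down it is 126 mm above the table; it swings in the labeller's x-z plane about cover_hinge, at hinge + 168 mm x (-cos, 0, sin of the angle).
- cover_hinge (a point): Middle of the cover's hinge line (along labeller y), 126 mm above the table, fixed on the labeller.
- feed_lever (a joint): Angle (rad) of the feed lever. 0 = at rest on its back stop; grows clockwise seen from above (knob towards the labeller's front). Its sprung pawl clicks over ratchet teeth at 0.1, 0.3, 0.5, 0.7, 0.9, 1.1 and settles after each at 0.2, 0.4, 0.6, 0.8, 1.0: four clicks = 0.8. End stop 1.2. A return spring stronger than the clicks runs it back to 0 if let go. As it feeds, the bottle turns.
- knob_center (a point): Middle (half-way up) of the red upright cylindrical knob at the lever's end: 24 mm diameter, 52 mm tall, its top about 110 mm and this point about 86 mm above the table; 120 mm from the pivot axis. At rest the direction pivot-to-knob is 70 degrees clockwise (seen from above) from the labeller's x axis.
- lever_knob: The same red knob; origin at the centre of its underside, on top of the lever arm (arm 16 mm wide, 8 mm thick, its top 58 mm above the table). The knob also spins freely about its own upright axis, so a gripper need not turn with the lever.
- lever_pivot (a point): The lever's upright pivot axis, 54 mm above the table, fixed on the labeller. Around it lie the fixed brass ratchet teeth. The push at the knob averages 3.5 N at rest and 5 N at four clicks (spring). The pawl adds to this: it jumps up 3 to 4 N leaving each gap, then fades as the tooth passes to about 2 N below average on reaching the next gap.
- bottle_a_mid (a point): Bystander: pink bottle with a gold cap, 60 mm diameter, 145 mm tall, stands loose on the table; middle of its height.
- bottle_b_mid (a point): Bystander: cream bottle with a gold cap, 60 mm diameter, 145 mm tall, stands loose on the table; middle of its height.
- bottle_c_mid (a point): Bystander: yellow bottle with a gold cap, 60 mm diameter, 145 mm tall, stands loose on the table; middle of its height.
- bottle_d_mid (a point): Bystander: second pink bottle with a gold cap, 60 mm diameter, 145 mm tall, stands loose on the table; middle of its height.
- cups_mid (a point): Bystander: stack of paper cups, 74 mm diameter, about 100 mm tall; middle of its height.
- dish_mid (a point): Bystander: white ceramic dish, 90 mm across, 35 mm tall; middle of its height.
- label_roll_mid (a point): Bystander: spare roll of labels, 68 mm diameter, 40 mm tall, loose on the labeller's base plate behind the lever; middle of its height.

How it is judged (in metres and radians):
On the way, in this order (a step that is already met when the one before it is completed fails the run):
1. the cover rests on its stops (value of joint cover below 0.05 rad), for 0.2 s.
2. the lever stands at the fourth click, cover still down (value of joint feed_lever between 0.72 and 0.88 rad and value of joint cover below 0.05 rad), for 0.3 s.
At the end, for the whole second after the job is handed in: The cover is down (within 0.05 rad); the lever is kept steady at the fourth click (0.72 to 0.88 rad, slower than 0.1 rad/s) by the fingers on its knob (more than 1 N), since its spring would carry it back (all of step 2 and contact force between the fingers and lever_knob above 1 N and velocity of joint feed_lever between -0.1 and 0.1 rad/s); the arm keeps its last pose, push and grip.
It fails at once if the cover comes down on its stop hard (faster than 1.5 rad/s in the last 0.3 rad) (value of joint cover below 0.3 rad and velocity of joint cover below -1.5 rad/s).
It fails at once if the lever is worked while the cover is up (value of joint cover above 0.12 rad and value of joint feed_lever above 0.1 rad).
It fails at once if the lever goes over the fifth click (value of joint feed_lever above 0.92 rad).
It fails at once if a bottle, the cups, the dish or the label roll is pushed more than 30 mm or knocked over (distance of any of bottle_a_mid, bottle_b_mid, bottle_c_mid, bottle_d_mid, cups_mid, dish_mid, label_roll_mid from where it was at the start of the episode above 0.03 m or angle between any of bottle_a_mid, bottle_b_mid, bottle_c_mid, bottle_d_mid, cups_mid, dish_mid, label_roll_mid's own z axis and vertical above 0.5 rad).
It also fails if it takes over 72 s, if anything falls off the work surface, if the arm or the gripper's body presses on something with over 40 N, if the wrist force passes 120 N, or if a joint passes its speed limit or range.

ROBOT

A 6-joint arm with a two-finger parallel gripper is mounted at the origin on the work surface. World frame = base frame: x ahead of the robot, y to its left, z up, the work surface at z = 0. Lengths are in m, angles in degrees, forces in N, time in s.
With the tool pointing down it reaches from about 0.25 to 0.725 m from the base axis. Payload 9.7 kg.
Tool frame: the origin (TCP) lies on the centre line of the jaws, within the pads' length; the fingertips stand 17 mm ahead of it and the grasp point (between the pads) lies 2 mm behind it (bot.nose_length is the distance from the TCP to the fingertips, in m); x points along the fingers, y is the direction in which the jaws open and shut, and the axes are right-handed (so a half turn about x gives the same grasp; the last joint's range is limited). The gripper opens to 85 mm and grips with 20 to 120 N. Pads are 22 mm wide; open, the fingers measure 114 mm over their backs; the gripper's body (76 mm by 85 mm) begins 54 mm behind the grasp point. The pads swing forward as they close: fully open they stand 13 mm farther back than shut.
Start: joints at [-71.391, 4.979, 10.078, 95.1, 0, 90], TCP at [0.176, -0.521, 0.211] pointing down, gripper open.
Joint ranges: [-179.16, 179.16], [-48.56, 103.87], [-65.8, 70.77], [-126.05, 130.52], [-82.76, 87.17], [-180, 180]. Speed limits (degrees/s): [127.2, 127.2, 147.25, 180, 180, 180].

INTERFACE

Orientations are given as [roll, pitch, yaw] about the fixed x, y, z axes, in that order (R = Rz(yaw) Ry(pitch) Rx(roll)).
In Python, from workcell import bot, viewer, ticket gives the robot as it stands.
- The arm moves only by the tool jog_arm, never from a script. Its argument "deltas" is a list of rows, each an object of numbers: "fingers": the opening, from 0 (shut) to 1 (fully open); "x", "y", "z": the shift along the world's x, y, z in mm; "twist": the turn about the world's z in degrees. A call has 1 to 10 rows; each row is the pose to reach, as a shift and turn from the pose measured when the call began; what a row does not reach only later rows make up. A row lasts 1/10 s, in which the tool goes at most 50 mm and 8.59 degrees, less where a joint would pass 70% of its speed; a pose out of reach is approached as far as the arm can. A call with a gripper value outside its range is refused whole. The fingers move at their own pace and stop on an object; "grip_force" is the grip in N (left out, the last holds). Time passes only in rows, so rows that repeat a pose let the fingers close. It gives the time, the measured TCP pose, the force and the opening at its end, in the units of the state.
- bot.get_obs(): the state, without advancing time (a new reading comes with each control period).
- viewer.camera(name): name is "side" or "top" or "wrist"; returns a dict with "image" (480x640x3 uint8, red, green, blue), "fovy" (degrees; the focal length in pixels is half the picture's height over the tangent of half this angle, whatever the lens; pixels are square), "cx", "cy" (the principal point, pixels), "world_to_cam" (4x4, takes a point from world to camera coordinates); the wrist camera has in their place "tool_from_camera" (4x4, takes a point from camera to tool coordinates, whose origin is the TCP and whose axes are the tool frame's). Camera axes: x right, y down, z forward; pixel columns grow to the right and rows downward; lengths in m; the calibration is good to about 2 mm. A picture is of the moment at which its call begins: read the wrist's pose just before it. There is no depth.
- ticket.job_done(): hands the job in, once; it reports no verdict.
The state is a dict: "time": time; "q": joint angles; "qd": joint speeds; "joint_efforts": joint torques, N m; "ee_pos": TCP position; "tcp_rot": TCP orientation; "wrist_force": force on the tool from outside, world axes, zero at the start; "torque": the same for the moment, N m; "opening": finger opening in m.
Only numpy, scipy, OpenCV 4.12 (cv2) and the standard library are available. Lean on these libraries where they do the work, as an engineer would, in place of code of your own. Each camera call takes 0.05 s, during which the arm holds its last target.

## Working session

There is one attempt and no reset: what is moved stays moved. The work goes in short steps, Python scripts to look and compute and a tool call to move; the robot and the scene stay as the last step left them, time stands still between calls to the robot, and variables do not carry over. Pictures are saved under pics/ and viewed, and the job is handed in when it is done.

Besides the shell and the picture viewer there is one more tool, called after "Request:" by a JSON object that holds its "api" and its "payload". jog_arm: Moves the arm, as the interface text tells. Its arguments: {"type":"object","properties":{"deltas":{"type":"array"},"grip_force":{"type":"number"}},"required":["deltas"]}

```bash
mkdir -p pics
python3 - <<'E'
from workcell import bot, viewer, ticket
import cv2, numpy as np
o=bot.get_obs(); print({k:np.round(v,3) for k,v in o.items()})
for n in("side","top","wrist"):
    c=viewer.camera(n); cv2.imwrite(f"pics/{n}0.png",c["image"][:,:,::-1])
    print(n,{k:np.round(v,4).tolist() for k,v in c.items() if k!="image"})
E
```

```text
{'time': np.float64(0.0), 'q': array([-7.1390e+01,  5.0130e+00,  1.0033e+01,  9.5099e+01, -1.0000e-03,
        9.0002e+01]), 'qd': array([-0.049, -0.11 ,  0.074, -0.026, -0.008,  0.039]), 'joint_efforts': array([-2.0000e-03, -5.2039e+01,  4.6481e+01,  1.6000e-02, -0.0000e+00,
        0.0000e+00]), 'ee_pos': array([ 0.175, -0.521,  0.211]), 'tcp_rot': array([-89.15 ,  89.922, 109.458]), 'wrist_force': array([-0.161, -0.142,  0.134]), 'torque': array([ 0.035,  0.031, -0.028]), 'opening': np.float64(0.086)}
side {'fovy': 53.3749, 'cx': 319.3683, 'cy': 241.6741, 'world_to_cam': [[-0.7191, -0.6947, 0.0204, 0.3878], [-0.388, 0.377, -0.841, 0.2806], [0.5765, -0.6126, -0.5406, 1.0703], [0.0, 0.0, 0.0, 1.0]]}
top {'fovy': 51.1826, 'cx': 323.962, 'cy': 245.1416, 'world_to_cam': [[0.0093, -1.0, -0.0006, -0.0034], [-0.9889, -0.0091, -0.1482, 0.5697], [0.1482, 0.0019, -0.989, 1.3947], [0.0, 0.0, 0.0, 1.0]]}
wrist {'fovy': 60.3666, 'cx': 314.8659, 'cy': 240.438, 'tool_from_camera': [[-0.0002, -0.3152, 0.949, -0.1619], [1.0, 0.0003, 0.0003, 0.0018], [-0.0004, 0.949, 0.3152, -0.0811], [0.0, 0.0, 0.0, 1.0]]}
```

View pics/side0.png

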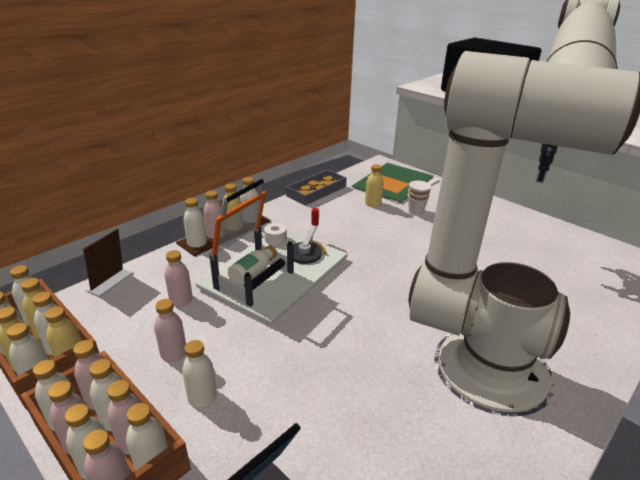

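View pics/top0.png

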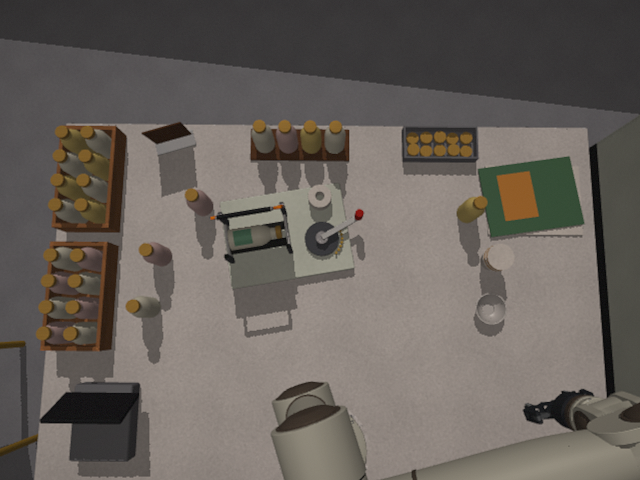

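View pics/wrist0.png

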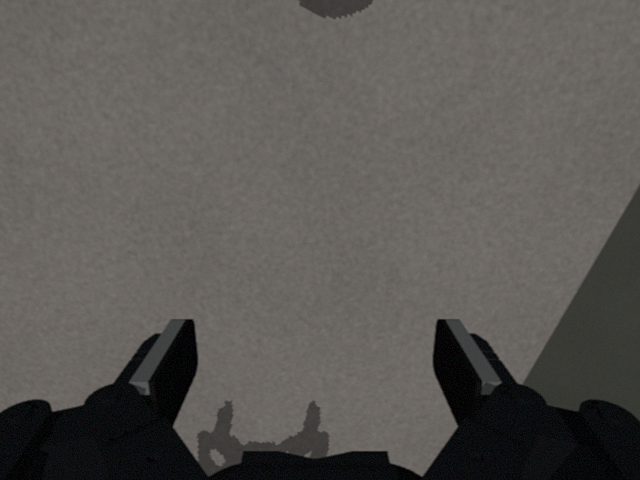

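Run:
```python
import cv2
t=cv2.imread("pics/top0.png"); cv2.imwrite("pics/top0c.png",cv2.resize(t[170:300,190:390],None,fx=4,fy=4,interpolation=cv2.INTER_CUBIC))
t=cv2.imread("pics/side0.png"); cv2.imwrite("pics/side0c.png",cv2.resize(t[165:325,160:360],None,fx=3.7,fy=3.7,interpolation=cv2.INTER_CUBIC))
```

```text
(no output)
```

View pics/top0c.png

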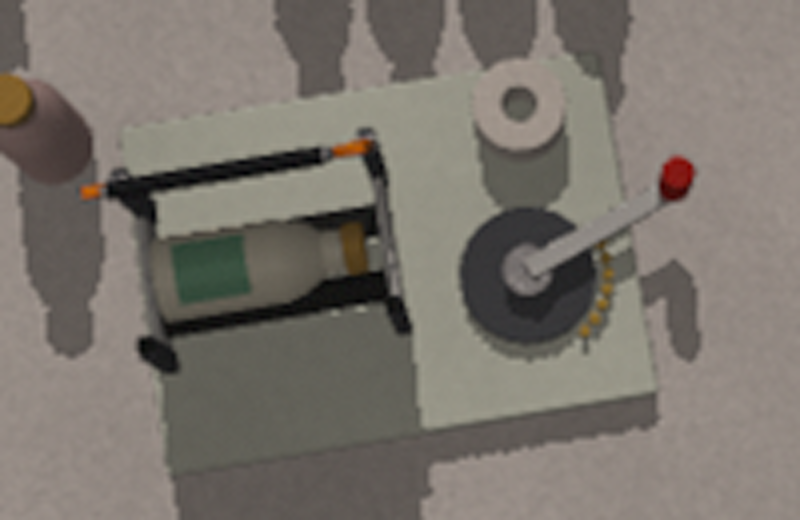

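View pics/side0c.png

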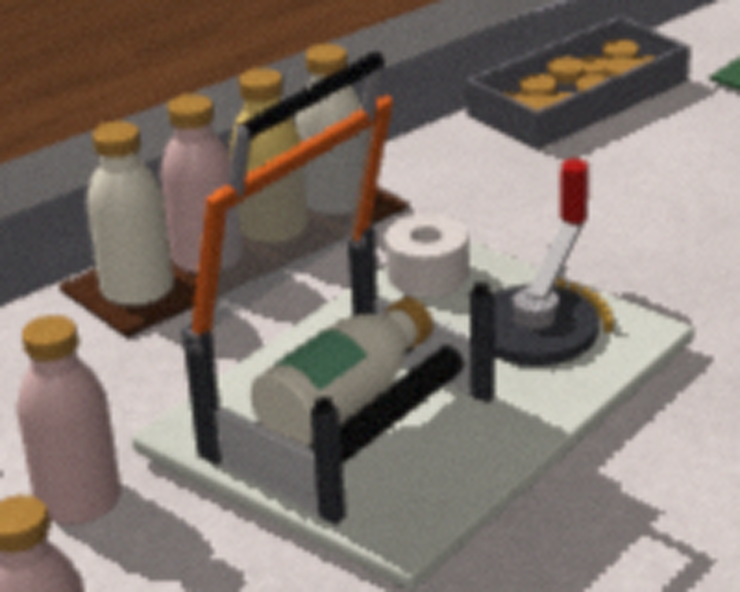

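```bash
cat > h.py <<'E'
import numpy as np, cv2
from workcell import bot, viewer, ticket
def cam(c):
    f=240/np.tan(np.radians(c["fovy"]/2)); W=np.array(c["world_to_cam"]); return f,c["cx"],c["cy"],W
def ray(c,u,v):
    f,cx,cy,W=cam(c); R=W[:3,:3]; d=R.T@np.array([(u-cx)/f,(v-cy)/f,1]); return -R.T@W[:3,3], d/np.linalg.norm(d)
def plane(c,u,v,z):
    o,d=ray(c,u,v); return o+d*(z-o[2])/d[2]
def tri(r1,r2):
    (a,d),(b,e)=r1,r2
    s=np.linalg.lstsq(np.c_[d,-e],b-a,rcond=None)[0]; p=a+s[0]*d;q=b+s[1]*e
    return (p+q)/2, np.linalg.norm(p-q)
def proj(c,p):
    f,cx,cy,W=cam(c); q=W[:3,:3]@p+W[:3,3]; return np.array([cx+f*q[0]/q[2],cy+f*q[1]/q[2]])
E
python3 - <<'E'
from h import *
np.set_printoptions(precision=4,suppress=True)
T=viewer.camera("top");S=viewer.camera("side")
tc=lambda u,v:(190+u/4,170+v/4); sc=lambda u,v:(160+u/3.7,165+v/3.7)
# plate
for nm,img in(("top",T["image"]),):
    C=[plane(T,*tc(*p),.024) for p in((122,130),(600,85),(655,393),(172,470))]
print(np.array(C)); 
C=np.array(C); print("edges",[np.linalg.norm(C[i]-C[(i+1)%4]) for i in range(4)])
print("ctr",C.mean(0)); 
for a,b in((2,1),(3,0)): d=C[b]-C[a]; print("xyaw",np.degrees(np.arctan2(d[1],d[0])))
for a,b in((1,0),(2,3)): d=C[b]-C[a]; print("yyaw-90",np.degrees(np.arctan2(d[1],d[0]))-90)
# side plate check
for p in((137,447),(690,330),(408,582)): print("side corner",plane(S,*sc(*p),.024))
# bar ends
L=tri(ray(T,*tc(108,189)),ray(S,*sc(248,128))); R=tri(ray(T,*tc(325,155)),ray(S,*sc(380,62)));print("bar",L,R,(L[0]+R[0])/2,np.linalg.norm(L[0]-R[0]))
# red knob
for c,n in((T,"t"),(S,"s")):
    im=c["image"].astype(int); m=((im[:,:,0]>90)&(im[:,:,1]<50)&(im[:,:,2]<60)).astype(np.uint8)
    k,l,st,ce=cv2.connectedComponentsWithStats(m); 
    for i in range(1,k): 
        if st[i,4]>20: print(n,st[i],ce[i])
print("pivot top approx",plane(T,*tc(527,270),.066))
E
```

```text
[[ 0.6965  0.3075  0.024 ]
 [ 0.7338 -0.044   0.024 ]
 [ 0.5058 -0.0847  0.024 ]
 [ 0.4472  0.2617  0.024 ]]
edges [np.float64(0.35346687436067586), np.float64(0.23154553061760696), np.float64(0.3513091439493919), np.float64(0.2535374123849612)]
ctr [0.5958 0.1101 0.024 ]
xyaw 10.124768345403847
xyaw 10.413392599998858
yyaw-90 6.047449628668147
yyaw-90 9.612041245161777
side corner [0.6806 0.3175 0.024 ]
side corner [ 0.5033 -0.076   0.024 ]
side corner [0.4394 0.2734 0.024 ]
bar (array([0.597 , 0.2568, 0.289 ]), np.float64(0.002183729730475404)) (array([0.6207, 0.1288, 0.2836]), np.float64(0.0006653017568559826)) [0.6089 0.1928 0.2863] 0.13026249709885257
t [355 210   8   7  45] [358.9556 213.0889]
s [261 194   4  10  22] [262.7727 198.0455]
s [226 197  34  21  62] [242.0806 207.0968]
s [312 209   6  16  92] [314.5543 216.4891]
s [257 214   5  14  25] [259.   220.44]
s [214 218  10  37  89] [217.4045 235.    ]
pivot top approx [0.5879 0.0082 0.066 ]
```

Run:
```python
from h import *
from scipy.spatial.transform import Rotation as Ro
np.set_printoptions(precision=4,suppress=True)
T=viewer.camera("top");S=viewer.camera("side")
tc=lambda u,v:(190+u/4,170+v/4); sc=lambda u,v:(160+u/3.7,165+v/3.7)
yaw=np.radians(10.3); ex=np.array([np.cos(yaw),np.sin(yaw),0]); 
k=plane(S,314.55,216.5,.084); print("knob side",k,"top cam top",plane(T,*tc(679,167),.11),"centroid",plane(T,359,213.1,.095))
a=yaw-np.radians(70); print("pivot from knob",k[:2]-.12*np.array([np.cos(a),np.sin(a)]))
r=tri(ray(T,359,213.1),ray(S,314.55,216.5));print(r)
b=np.array([.6089,.1928,.2863]); 
for n,u in(("hinge L",(115,183)),("hinge R",(366,136)),("stopL",(155,352)),("stopR",(400,318))): print(n,plane(T,*tc(*u),.126))
th=np.arcsin((b[2]-.126)/.168); print("th",th,"hinge",b+.168*np.cos(th)*ex,"down",b+.168*np.cos(th)*ex-.168*ex)
o=bot.get_obs(); print(Ro.from_euler('xyz',o["tcp_rot"],degrees=True).as_matrix(), o["tcp_rot"])
for n,u,z in(("roll",(519,100),.064),("yel",((475-190)*4,(203-170)*4),.145),("cup",((499-190)*4,(255-170)*4),.1)): print(n,plane(T,*tc(*u),z))
```

```text
knob side [ 0.6503 -0.0913  0.084 ] top cam top [ 0.6536 -0.0962  0.11  ] centroid [ 0.653  -0.0951  0.095 ]
pivot from knob [0.5897 0.0123]
(array([ 0.656 , -0.0965,  0.0797]), np.float64(0.0009466163297152828))
hinge L [0.6355 0.2889 0.126 ]
hinge R [0.6698 0.1188 0.126 ]
stopL [0.5198 0.2574 0.126 ]
stopR [0.5444 0.0931 0.126 ]
th 1.266862806584816 hinge [0.6584 0.2018 0.2863] down [0.4931 0.1718 0.2863]
[[-0.0001  0.3191 -0.9477]
 [ 0.0003 -0.9477 -0.3191]
 [-1.     -0.0003 -0.    ]] [-90.0127  89.9813 108.5954]
roll [0.7117 0.0152 0.064 ]
yel [ 0.6729 -0.4042  0.145 ]
cup [ 0.5381 -0.4787  0.1   ]
```

Request:
{"api": "jog_arm", "payload": {"deltas": [{"x":5,"y":5,"z":45,"twist":4},{"x":20,"y":30,"z":80,"twist":12},{"x":42,"y":70,"z":110,"twist":20},{"x":67,"y":110,"z":140,"twist":28},{"x":92,"y":150,"z":150,"twist":36},{"x":117,"y":190,"z":150,"twist":44},{"x":142,"y":230,"z":150,"twist":52},{"x":167,"y":270,"z":150,"twist":60},{"x":192,"y":310,"z":150,"twist":67},{"x":215,"y":350,"z":150,"twist":74}], "grip_force": 25}}

```text
validation failed for argument at $.de...
```

Request:
{"api": "jog_arm", "payload": {"deltas": [{"fingers":1,"x":5,"y":5,"z":45,"twist":4},{"fingers":1,"x":20,"y":30,"z":80,"twist":12},{"fingers":1,"x":42,"y":70,"z":110,"twist":20},{"fingers":1,"x":67,"y":110,"z":140,"twist":28},{"fingers":1,"x":92,"y":150,"z":150,"twist":36},{"fingers":1,"x":117,"y":190,"z":150,"twist":44},{"fingers":1,"x":142,"y":230,"z":150,"twist":52},{"fingers":1,"x":167,"y":270,"z":150,"twist":60},{"fingers":1,"x":192,"y":310,"z":150,"twist":67},{"fingers":1,"x":215,"y":350,"z":150,"twist":74}], "grip_force": 25}}

```text
time: 1.35
ee_pos: [0.3911, -0.1693, 0.3613]
tcp_rot: [39.9, 90.0, -47.2]
wrist_force: [0.3, -0.6, 0.1]
opening: 0.0854
```

Request:
{"api": "jog_arm", "payload": {"deltas": [{"fingers":1,"x":23,"y":40,"z":0,"twist":2},{"fingers":1,"x":48,"y":80,"z":0,"twist":4},{"fingers":1,"x":73,"y":120,"z":0,"twist":6},{"fingers":1,"x":98,"y":160,"z":0,"twist":8},{"fingers":1,"x":123,"y":200,"z":0,"twist":8},{"fingers":1,"x":148,"y":240,"z":0,"twist":8},{"fingers":1,"x":170,"y":280,"z":0,"twist":8},{"fingers":1,"x":192,"y":320,"z":0,"twist":8},{"fingers":1,"x":212,"y":352,"z":0,"twist":8},{"fingers":1,"x":218,"y":362,"z":0,"twist":8}]}}

```text
time: 2.35
ee_pos: [0.6104, 0.196, 0.3586]
tcp_rot: [-86.0, 89.8, -164.9]
wrist_force: [-0.2, -0.1, -0.3]
opening: 0.0852
```

Run:
```python
from h import *
from scipy.spatial.transform import Rotation as Ro
o=bot.get_obs(); print(o["ee_pos"],o["q"],o["time"]); print(Ro.from_euler('xyz',o["tcp_rot"],degrees=True).as_matrix().round(4))
c=viewer.camera("wrist"); cv2.imwrite("pics/w1.png",c["image"][:,:,::-1])
c=viewer.camera("side"); cv2.imwrite("pics/s1.png",c["image"][:,:,::-1])
```

```text
[0.61042613 0.19604334 0.35862414] [1.78013714e+01 2.91779583e+01 5.79204101e+01 1.18894682e+02
 7.30389997e-03 9.67467621e+01] 2.35
[[-2.600e-03  9.814e-01  1.917e-01]
 [-7.000e-04  1.917e-01 -9.814e-01]
 [-1.000e+00 -2.700e-03  2.000e-04]]
```

View pics/w1.png

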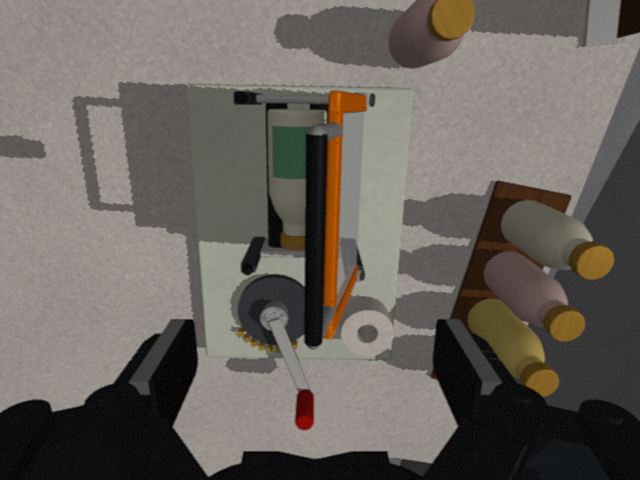

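View pics/s1.png

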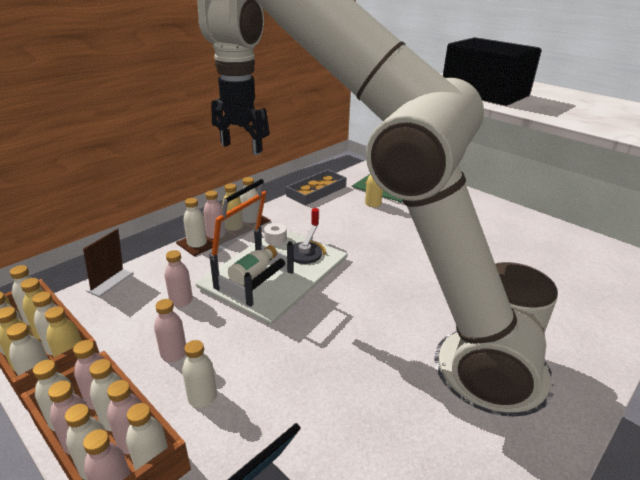

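```bash
cat >> h.py <<'E'
from scipy.spatial.transform import Rotation as Ro
def wray(c,o,u,v):
    f=240/np.tan(np.radians(c["fovy"]/2)); M=np.array(c["tool_from_camera"]); R=Ro.from_euler('xyz',o["tcp_rot"],degrees=True).as_matrix()
    d=R@M[:3,:3]@np.array([(u-c["cx"])/f,(v-c["cy"])/f,1]); return np.array(o["ee_pos"])+R@M[:3,3], d/np.linalg.norm(d)
def wplane(c,o,u,v,z):
    a,d=wray(c,o,u,v); return a+d*(z-a[2])/d[2]
E
python3 - <<'E'
from h import *
np.set_printoptions(precision=4,suppress=True)
o=bot.get_obs(); c=viewer.camera("wrist"); T=viewer.camera("top")
tc=lambda u,v:(190+u/4,170+v/4)
for n,p,z in(("barL",(316,133),.288),("barR",(314,343),.288),("knobtop",(304,423),.11),("hub",(274,316),.062),("corner FL",(188,86),.024),("RL",(413,88),.024),("FR",(207,356),.024),("stopL",(241,98),.126),("stopR",(250,265),.126),("hingeR",(361,275),.126),("hingeL",(372,100),.126)):
    print(n,wplane(c,o,*p,z))
print("L tri",tri(wray(c,o,316,133),ray(T,*tc(108,189))),"R",tri(wray(c,o,314,343),ray(T,*tc(325,155))))
print("time",o["time"])
E
```

```text
barL [0.5986 0.2572 0.288 ]
barR [0.6228 0.1273 0.288 ]
knobtop [ 0.6529 -0.0967  0.11  ]
hub [0.5926 0.0151 0.062 ]
corner FL [0.4499 0.2629 0.024 ]
RL [0.6999 0.3096 0.024 ]
FR [ 0.5103 -0.0864  0.024 ]
stopL [0.528  0.2639 0.126 ]
stopR [0.5593 0.1043 0.126 ]
hingeR [0.6739 0.1155 0.126 ]
hingeL [0.6448 0.2849 0.126 ]
L tri (array([0.5983, 0.2575, 0.2886]), np.float64(0.0008926705520466424)) R (array([0.6212, 0.1283, 0.289 ]), np.float64(0.002918574168133102))
time 2.45
```

Request:
{"api": "jog_arm", "payload": {"deltas": [{"fingers":1,"x":0,"y":-2,"z":-30,"twist":-0.5},{"fingers":1,"x":0,"y":-3,"z":-60,"twist":-0.5},{"fingers":1,"x":0,"y":-3,"z":-75,"twist":-0.5},{"fingers":0.5,"x":0,"y":-3,"z":-75,"twist":-0.5},{"fingers":0.3,"x":0,"y":-3,"z":-75,"twist":-0.5},{"fingers":0,"x":0,"y":-3,"z":-75,"twist":-0.5},{"fingers":0,"x":0,"y":-3,"z":-75,"twist":-0.5},{"fingers":0,"x":0,"y":-3,"z":-75,"twist":-0.5},{"fingers":0,"x":0,"y":-3,"z":-75,"twist":-0.5},{"fingers":0,"x":0,"y":-3,"z":-75,"twist":-0.5}], "grip_force": 20}}

```text
time: 3.55
ee_pos: [0.6092, 0.1895, 0.2861]
tcp_rot: [-8.1, 90.0, -87.7]
wrist_force: [0.1, 0.5, -1.1]
opening: -0.0
```

Run:
```python
from h import *
np.set_printoptions(precision=4,suppress=True)
o=bot.get_obs(); print(o["ee_pos"],o["wrist_force"],o["opening"],o["time"])
c=viewer.camera("wrist"); cv2.imwrite("pics/w2.png",c["image"][:,:,::-1])
```

```text
[0.6092 0.1895 0.2861] [ 0.1243  0.5077 -1.0932] -4.601406036846642e-05 3.55
```

View pics/w2.png

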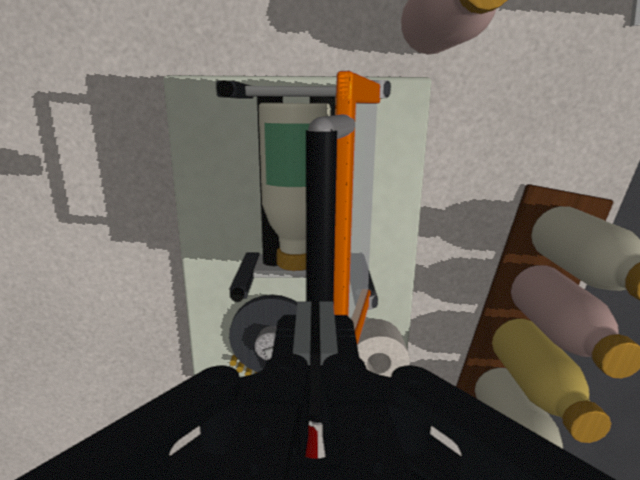

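Run:
```python
from h import *
c=viewer.camera("side"); i=c["image"][:,:,::-1]; cv2.imwrite("pics/s2.png",cv2.resize(i[90:310,150:370],None,fx=2.7,fy=2.7,interpolation=cv2.INTER_CUBIC))
o=bot.get_obs()
print(proj(c,o["ee_pos"]),proj(c,np.array(o["ee_pos"])-[0,0,.017]))
```

```text
[246.33426229 189.88373661] [246.77033308 196.1791109 ]
```

View pics/s2.png

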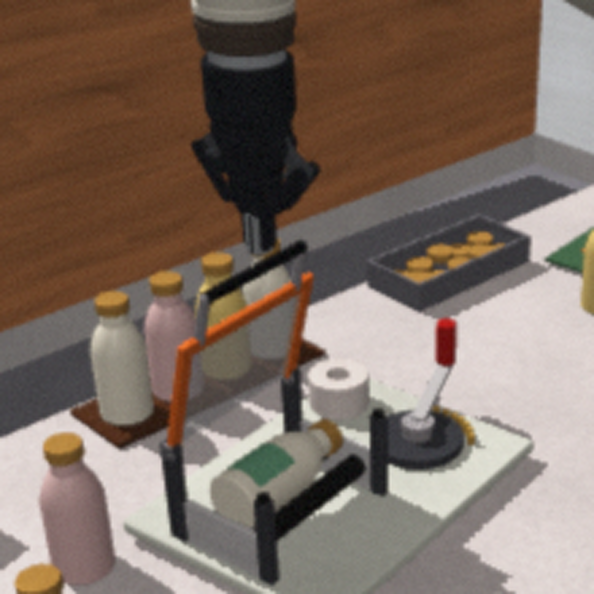

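Run:
```python
from h import *
print(bot.nose_length, [a for a in dir(bot) if a[0]!='_'],[a for a in dir(viewer) if a[0]!='_'])
o=bot.get_obs();c=viewer.camera("wrist");print(o["ee_pos"],o["tcp_rot"],o["wrist_force"],o["q"],np.array(c["tool_from_camera"]).round(4))
i=c["image"][:,:,::-1]; cv2.imwrite("pics/w3.png",cv2.resize(i[230:480,220:420],None,fx=2.4,fy=2.4,interpolation=cv2.INTER_CUBIC))
```

```text
0.017 ['PlanningError', 'get_obs', 'nose_length'] ['camera']
[0.60913592 0.18949964 0.28600695] [ -25.17994288   89.96598301 -104.757758  ] [0.28567289 0.90933886 0.29448332] [ 1.72944846e+01  2.11317657e+01  3.78078606e+01  1.06694147e+02
 -2.88315919e-02  9.68723042e+01] [[ 1.000e-03 -3.145e-01  9.493e-01 -1.619e-01]
 [ 1.000e+00  7.000e-04 -9.000e-04  6.000e-04]
 [-4.000e-04  9.493e-01  3.145e-01 -7.900e-02]
 [ 0.000e+00  0.000e+00  0.000e+00  1.000e+00]]
```

View pics/w3.png

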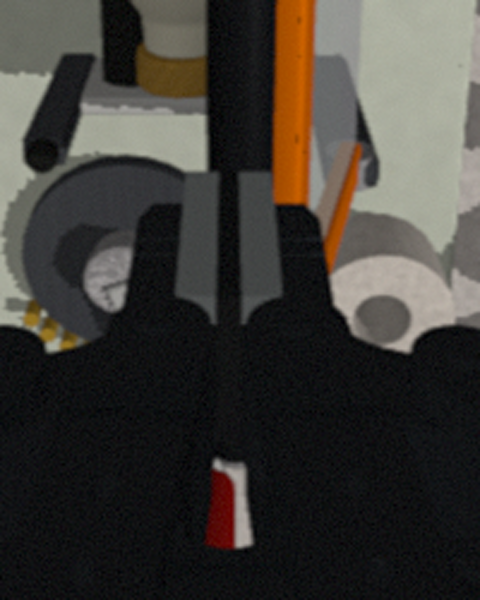

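Request:
{"api": "jog_arm", "payload": {"deltas": [{"fingers":0.7,"x":1,"y":3,"z":5,"twist":0},{"fingers":0.7,"x":1,"y":3,"z":5,"twist":0},{"fingers":0.7,"x":1,"y":3,"z":5,"twist":0},{"fingers":0.7,"x":1,"y":3,"z":-10,"twist":0},{"fingers":0.7,"x":1,"y":3,"z":-30,"twist":0},{"fingers":0.7,"x":1,"y":3,"z":-35,"twist":0},{"fingers":0.7,"x":1,"y":3,"z":-35,"twist":0}]}}

```text
time: 4.4
ee_pos: [0.6097, 0.1924, 0.2504]
tcp_rot: [-68.7, 89.9, -148.3]
wrist_force: [-0.4, -0.0, 0.9]
opening: 0.0596
```

Run:
```python
from h import *
o=bot.get_obs(); print(o["ee_pos"],o["wrist_force"],o["opening"],o["time"])
c=viewer.camera("wrist"); cv2.imwrite("pics/w4.png",c["image"][:,:,::-1])
c=viewer.camera("side"); i=c["image"][:,:,::-1]; cv2.imwrite("pics/s4.png",cv2.resize(i[130:270,180:320],None,fx=4,fy=4,interpolation=cv2.INTER_CUBIC))
```

```text
[0.60968812 0.19237459 0.25038184] [-0.3803153  -0.02575559  0.87424095] 0.05964185869206673 4.4
```

View pics/w4.png

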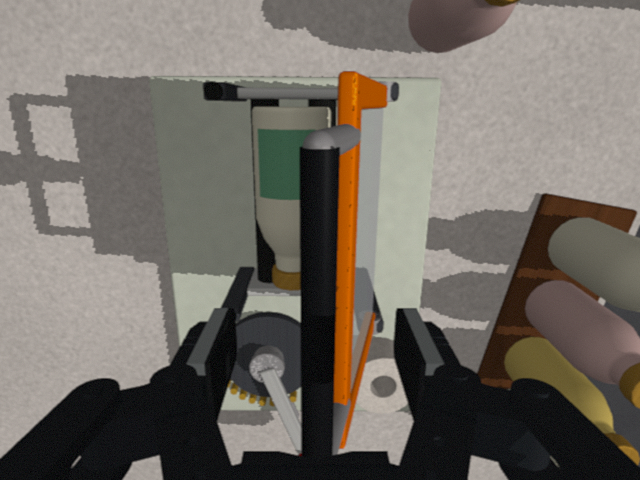

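View pics/s4.png

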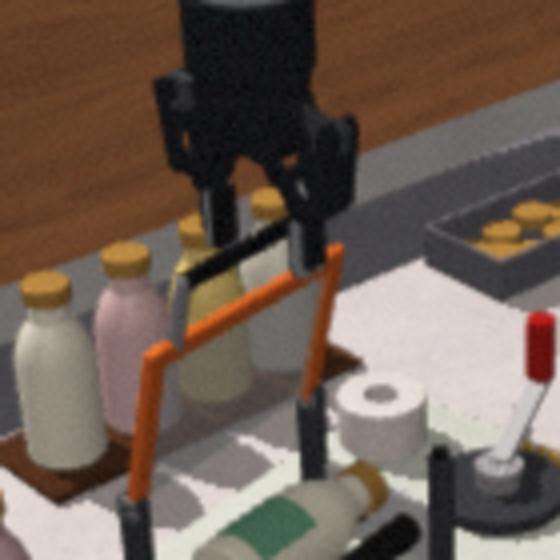

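Request:
{"api": "jog_arm", "payload": {"deltas": [{"fingers":0,"x":0,"y":0,"z":0,"twist":0},{"fingers":0,"x":0,"y":0,"z":0,"twist":0},{"fingers":0,"x":0,"y":0,"z":0,"twist":0},{"fingers":0,"x":0,"y":0,"z":0,"twist":0},{"fingers":0,"x":0,"y":0,"z":0,"twist":0}], "grip_force": 20}}

```text
time: 5.0
ee_pos: [0.6103, 0.1925, 0.2523]
tcp_rot: [74.2, 89.9, -5.3]
wrist_force: [-0.5, 0.4, 2.8]
opening: 0.011
```

Run:
```python
from h import *
o=bot.get_obs(); print(o["ee_pos"],o["wrist_force"],o["opening"],o["time"])
c=viewer.camera("side"); i=c["image"][:,:,::-1]; cv2.imwrite("pics/s5.png",cv2.resize(i[130:270,180:320],None,fx=4,fy=4,interpolation=cv2.INTER_CUBIC))
```

```text
[0.61031387 0.19254103 0.25231542] [-0.48324288  0.36066296  2.77906827] 0.011034333791626758 5.0
```

View pics/s5.png

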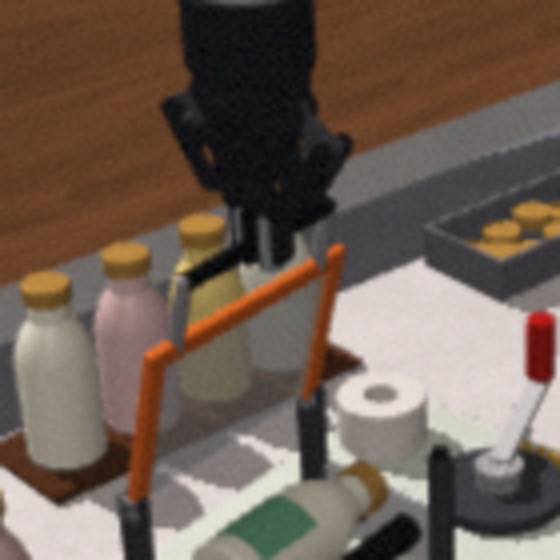

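Run:
```python
import numpy as np
t0=1.292
for t in [1.23,1.16,1.08,1.0,.92,.84,.76,.68,.6,.52,.45,.38,.32,.26,.2,.15,.1,.05,0,-.03]:
    d=168*(np.cos(t)-np.cos(t0)); print(t,np.round([-.983*d,-.182*d,168*(np.sin(t)-np.sin(t0))],1))
```

```text
1.23 [-9.7 -1.8 -3.2]
1.16 [-20.5  -3.8  -7.5]
1.08 [-32.4  -6.  -13.3]
1.0 [-43.8  -8.1 -20.1]
0.92 [-54.6 -10.1 -27.9]
0.84 [-64.8 -12.  -36.4]
0.76 [-74.3 -13.7 -45.8]
0.68 [-83.  -15.4 -55.9]
0.6 [-90.9 -16.8 -66.7]
0.52 [-97.9 -18.1 -78. ]
0.45 [-103.3  -19.1  -88.4]
0.38 [-107.9  -20.   -99.2]
0.32 [-111.3  -20.6 -108.7]
0.26 [-114.1  -21.1 -118.3]
0.2 [-116.4  -21.6 -128.1]
0.15 [-117.8  -21.8 -136.4]
0.1 [-118.9  -22.  -144.7]
0.05 [-119.5  -22.1 -153.1]
0 [-119.7  -22.2 -161.5]
-0.03 [-119.6  -22.1 -166.6]
```

Request:
{"api": "jog_arm", "payload": {"deltas": [{"fingers":0,"x":-9.5,"y":-2,"z":-3,"twist":0},{"fingers":0,"x":-20.5,"y":-4,"z":-7.5,"twist":0},{"fingers":0,"x":-32.5,"y":-6,"z":-13.5,"twist":0},{"fingers":0,"x":-44,"y":-8,"z":-20,"twist":0},{"fingers":0,"x":-54.5,"y":-10,"z":-28,"twist":0}]}}

```text
time: 5.55
ee_pos: [0.5555, 0.1827, 0.2248]
tcp_rot: [94.7, 89.8, 15.2]
wrist_force: [-0.5, 1.6, 3.7]
opening: 0.0112
```

Run:
```python
from h import *
o=bot.get_obs(); print(o["ee_pos"],o["wrist_force"],o["opening"],o["time"])
c=viewer.camera("side"); i=c["image"][:,:,::-1]; cv2.imwrite("pics/s6.png",cv2.resize(i[130:270,180:320],None,fx=4,fy=4,interpolation=cv2.INTER_CUBIC))
```

```text
[0.55549629 0.18270474 0.22479784] [-0.49825847  1.56272562  3.72923157] 0.01116411925714828 5.55
```

View pics/s6.png

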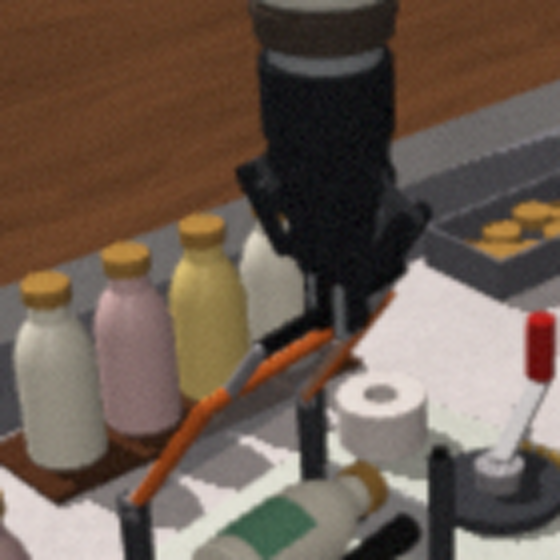

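Request:
{"api": "jog_arm", "payload": {"deltas": [{"fingers":0,"x":-10,"y":-2,"z":-8.5,"twist":0},{"fingers":0,"x":-19.5,"y":-3.5,"z":-18,"twist":0},{"fingers":0,"x":-28,"y":-5.5,"z":-28,"twist":0},{"fingers":0,"x":-36,"y":-7,"z":-39,"twist":0},{"fingers":0,"x":-43,"y":-8,"z":-50,"twist":0},{"fingers":0,"x":-48.5,"y":-9,"z":-60.5,"twist":0},{"fingers":0,"x":-53,"y":-10,"z":-71.5,"twist":0}]}}

```text
time: 6.3
ee_pos: [0.5002, 0.1727, 0.1524]
tcp_rot: [-159.5, 89.9, 120.9]
wrist_force: [-5.1, 3.1, 4.2]
opening: 0.0111
```

Run:
```python
from h import *
o=bot.get_obs(); print(o["ee_pos"],o["wrist_force"],o["opening"],o["time"])
c=viewer.camera("side"); i=c["image"][:,:,::-1]; cv2.imwrite("pics/s7.png",cv2.resize(i[130:310,180:360],None,fx=3.2,fy=3.2,interpolation=cv2.INTER_CUBIC))
```

```text
[0.50018088 0.17274869 0.15241053] [-5.06755387  3.09895511  4.17742499] 0.011086644784985543 6.3
```

View pics/s7.png

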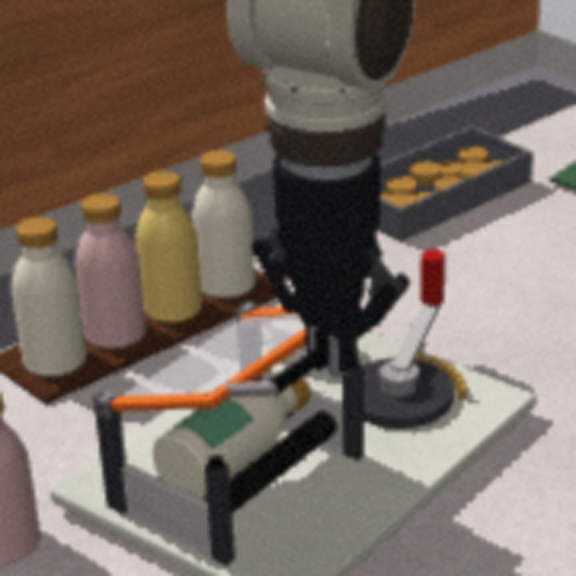

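Request:
{"api": "jog_arm", "payload": {"deltas": [{"fingers":0,"x":-4,"y":-0.5,"z":-8,"twist":0},{"fingers":0,"x":-6.5,"y":-1,"z":-16,"twist":0},{"fingers":0,"x":-9,"y":-1.5,"z":-24,"twist":0},{"fingers":0,"x":-10.5,"y":-2,"z":-32,"twist":0},{"fingers":0,"x":-12,"y":-2,"z":-39,"twist":0},{"fingers":0,"x":-12.5,"y":-2,"z":-46,"twist":0},{"fingers":0,"x":-13,"y":-2,"z":-53,"twist":0}]}}

```text
time: 7.05
ee_pos: [0.4868, 0.1705, 0.0972]
tcp_rot: [-109.3, 89.9, 171.1]
wrist_force: [6.0, -1.1, 1.5]
opening: 0.0112
```

Run:
```python
from h import *
o=bot.get_obs(); print(o["ee_pos"],o["wrist_force"],o["opening"],o["time"])
c=viewer.camera("side"); i=c["image"][:,:,::-1]; cv2.imwrite("pics/s8.png",cv2.resize(i[130:310,180:360],None,fx=3.2,fy=3.2,interpolation=cv2.INTER_CUBIC))
```

```text
[0.4868332  0.17045539 0.09724754] [ 5.97582139 -1.11669297  1.46124853] 0.011226769747687274 7.05
```

View pics/s8.png

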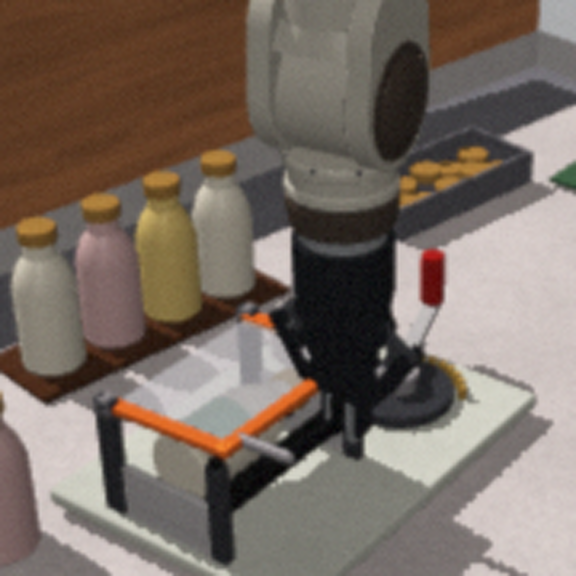

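Request:
{"api": "jog_arm", "payload": {"deltas": [{"fingers":0,"x":1,"y":0,"z":-3,"twist":0},{"fingers":0,"x":1,"y":0,"z":-6,"twist":0},{"fingers":0,"x":1,"y":0,"z":-9,"twist":0},{"fingers":0,"x":1,"y":0,"z":-10,"twist":0},{"fingers":0,"x":1,"y":0,"z":-10,"twist":0}]}}

```text
time: 7.6
ee_pos: [0.4867, 0.1704, 0.0874]
tcp_rot: [-106.0, 89.8, 174.4]
wrist_force: [-10.6, -1.2, 15.8]
opening: 0.0111
```

Run:
```python
from h import *
o=bot.get_obs(); print(o["ee_pos"],o["wrist_force"],o["opening"],o["time"])
c=viewer.camera("side"); i=c["image"][:,:,::-1]; cv2.imwrite("pics/s9.png",cv2.resize(i[200:310,200:340],None,fx=5,fy=5,interpolation=cv2.INTER_CUBIC))
```

```text
[0.48666257 0.17041562 0.08742086] [-10.58539421  -1.18802922  15.76853964] 0.011079175165553009 7.6
```

View pics/s9.png

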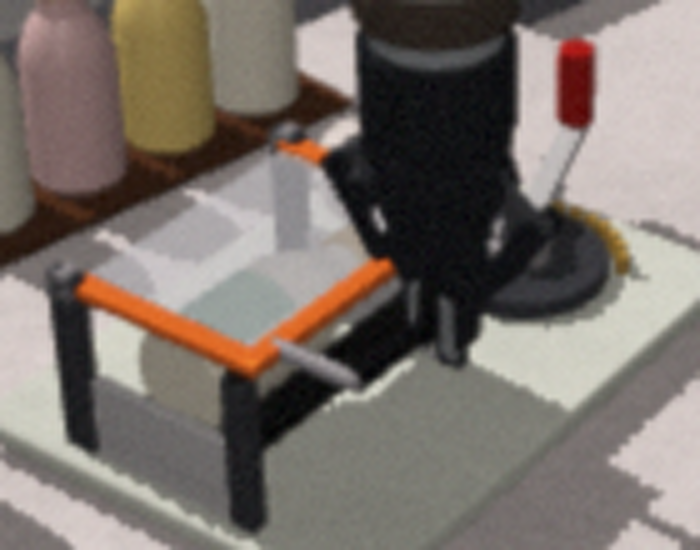

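Request:
{"api": "jog_arm", "payload": {"deltas": [{"fingers":0.35,"x":0,"y":0,"z":0,"twist":0},{"fingers":0.35,"x":0,"y":0,"z":0,"twist":0},{"fingers":0.35,"x":0,"y":0,"z":0,"twist":0},{"fingers":0.35,"x":0,"y":0,"z":0,"twist":0},{"fingers":0.35,"x":0,"y":0,"z":10,"twist":0},{"fingers":0.35,"x":0,"y":0,"z":30,"twist":0},{"fingers":0.35,"x":0,"y":0,"z":60,"twist":0},{"fingers":0.35,"x":0,"y":0,"z":100,"twist":0},{"fingers":0.35,"x":0,"y":0,"z":120,"twist":0}]}}

```text
time: 8.55
ee_pos: [0.4873, 0.1706, 0.2114]
tcp_rot: [154.9, 89.9, 75.4]
wrist_force: [0.6, 0.1, -0.1]
opening: 0.03
```

Run:
```python
from h import *
np.set_printoptions(precision=4,suppress=True)
o=bot.get_obs(); print(o["ee_pos"],o["wrist_force"],o["opening"],o["time"],o["q"])
c=viewer.camera("wrist"); cv2.imwrite("pics/w10.png",c["image"][:,:,::-1])
c=viewer.camera("side"); i=c["image"][:,:,::-1]; cv2.imwrite("pics/s10.png",cv2.resize(i[180:320,180:360],None,fx=4,fy=4,interpolation=cv2.INTER_CUBIC))
```

```text
[0.4873 0.1706 0.2114] [ 0.5952  0.099  -0.0662] 0.03000894040944794 8.55 [19.2487  0.284   5.2184 94.8841  0.0749 98.7903]
```

View pics/w10.png

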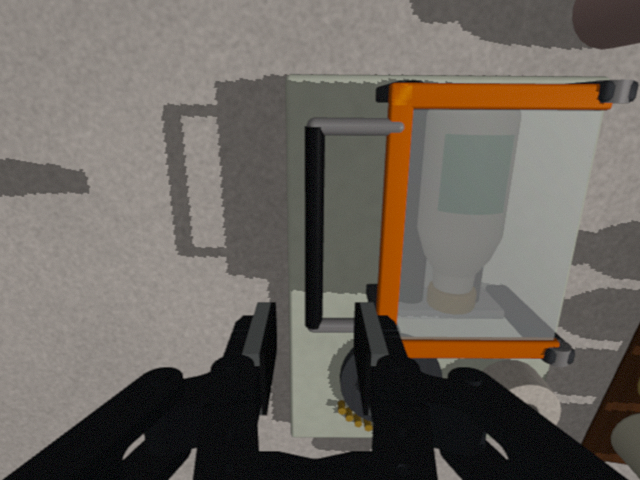

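View pics/s10.png

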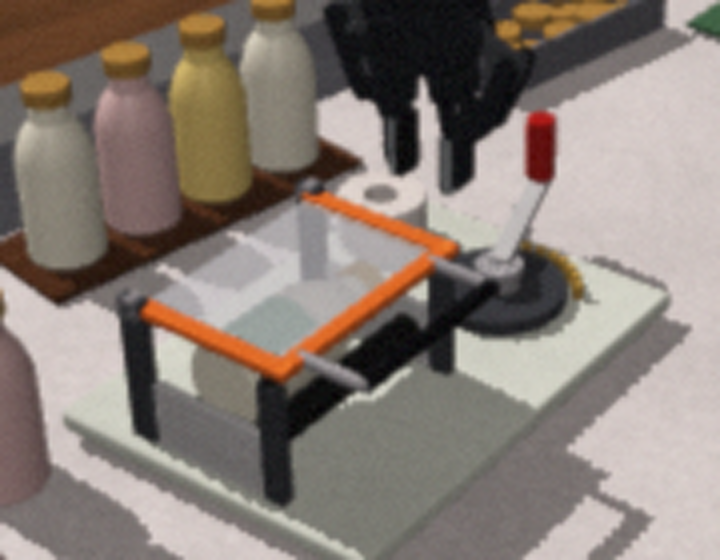

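Run:
```python
from h import *
np.set_printoptions(precision=4,suppress=True)
o=bot.get_obs(); c=viewer.camera("wrist"); S=viewer.camera("side"); T=viewer.camera("top")
print(tri(wray(c,o,316,128),ray(S,271.5,275)),tri(wray(c,o,314,326),ray(S,303.5,251.2)))
cv2.imwrite("pics/t10.png",cv2.resize(T["image"][170:300,190:390,::-1],None,fx=4,fy=4,interpolation=cv2.INTER_CUBIC))
```

```text
(array([0.4763, 0.2345, 0.1248]), np.float64(0.0028184426292377535)) (array([0.4999, 0.1039, 0.12  ]), np.float64(0.0012798459112895655))
```

View pics/t10.png

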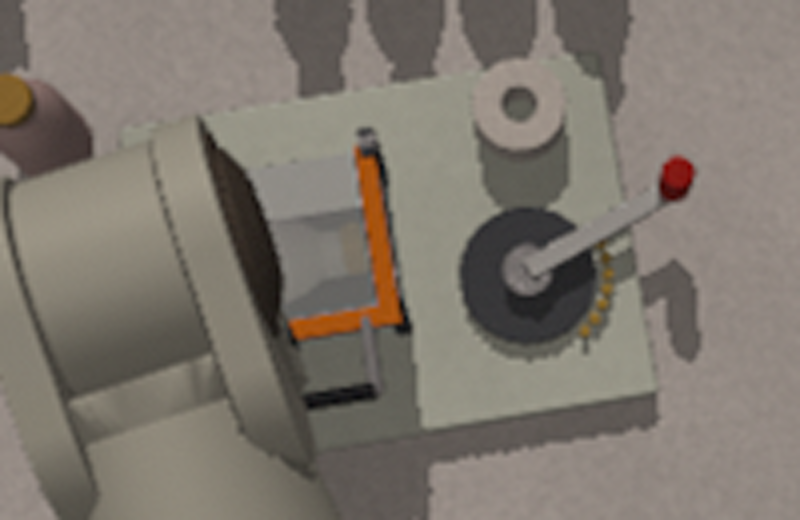

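Request:
{"api": "jog_arm", "payload": {"deltas": [{"fingers":0.7,"x":15,"y":-25,"z":0,"twist":0},{"fingers":0.7,"x":38,"y":-60,"z":0,"twist":0},{"fingers":0.7,"x":62,"y":-100,"z":0,"twist":0},{"fingers":0.7,"x":87,"y":-140,"z":0,"twist":0},{"fingers":0.7,"x":112,"y":-180,"z":0,"twist":0},{"fingers":0.7,"x":137,"y":-220,"z":0,"twist":0},{"fingers":0.7,"x":156,"y":-250,"z":0,"twist":0},{"fingers":0.7,"x":166,"y":-266,"z":0,"twist":0},{"fingers":0.7,"x":166,"y":-266,"z":0,"twist":0}]}}

```text
time: 9.7
ee_pos: [0.6528, -0.098, 0.204]
tcp_rot: [-102.6, 89.6, 177.7]
wrist_force: [-0.3, 0.5, -0.1]
opening: 0.0599
```

Run:
```python
from h import *
np.set_printoptions(precision=4,suppress=True)
o=bot.get_obs(); print(o["ee_pos"],o["wrist_force"],o["opening"],o["time"],o["q"])
c=viewer.camera("wrist"); cv2.imwrite("pics/w11.png",c["image"][:,:,::-1])
c=viewer.camera("side"); i=c["image"][:,:,::-1]; cv2.imwrite("pics/s11.png",cv2.resize(i[150:320,200:400],None,fx=3.5,fy=3.5,interpolation=cv2.INTER_CUBIC))
```

```text
[ 0.6528 -0.098   0.204 ] [-0.2926  0.4531 -0.1206] 0.059911860845187494 9.7 [-8.5127 21.4302 28.7881 97.7813 -0.0462 71.1853]
```

View pics/w11.png

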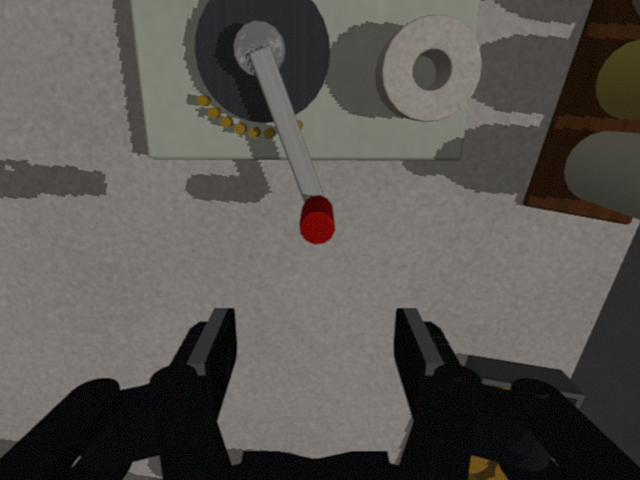

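View pics/s11.png

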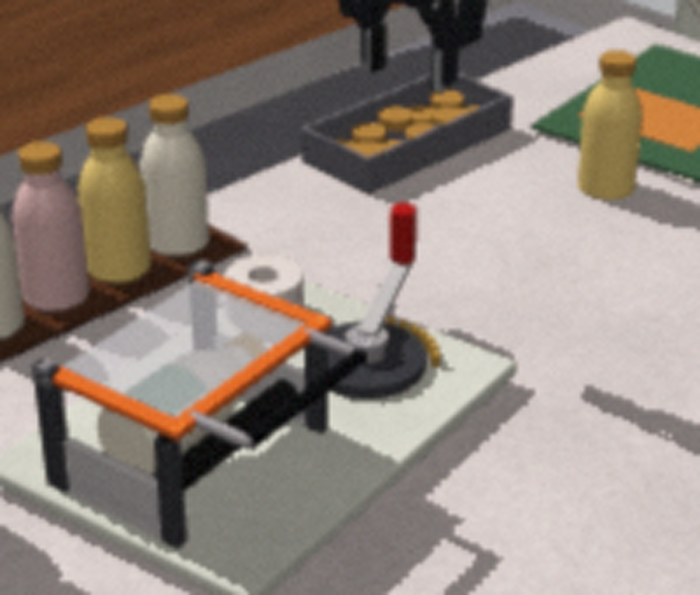

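Run:
```python
from h import *
np.set_printoptions(precision=4,suppress=True)
o=bot.get_obs(); c=viewer.camera("wrist"); S=viewer.camera("side")
k=wplane(c,o,317,227,.110);print("knob top",k,"hub",wplane(c,o,259,46,.064))
R=Ro.from_euler('xyz',o["tcp_rot"],degrees=True).as_matrix(); print("jaw y yaw",np.degrees(np.arctan2(R[1,1],R[0,1])))
print("tool-frame offset",R.T@(k-o["ee_pos"]))
# cross: side, top ellipse
print("side top",plane(S,200+403/3.5,150+212/3.5,.110))
for y in(10.3,10.6):
    a=np.radians(y-70); print("pivot",k[:2]-.12*np.array([np.cos(a),np.sin(a)]))
print(np.linalg.norm(k[:2]-wplane(c,o,259,46,.064)[:2]))
```

```text
knob top [ 0.6527 -0.0924  0.11  ] hub [0.5937 0.0115 0.064 ]
jaw y yaw 10.422865958878493
tool-frame offset [ 0.0953  0.0018 -0.0029]
side top [ 0.6425 -0.0854  0.11  ]
pivot [0.5921 0.0112]
pivot [0.5916 0.0109]
0.11946744390206707
```

Request:
{"api": "jog_arm", "payload": {"deltas": [{"fingers":0.7,"x":0,"y":4,"z":-30,"twist":0},{"fingers":0.7,"x":0,"y":4,"z":-60,"twist":0},{"fingers":0.7,"x":0,"y":4,"z":-90,"twist":0},{"fingers":0.7,"x":0,"y":4,"z":-110,"twist":0},{"fingers":0.7,"x":0,"y":4,"z":-114,"twist":0},{"fingers":0.7,"x":0,"y":4,"z":-114,"twist":0}]}}

```text
time: 10.5
ee_pos: [0.6515, -0.0899, 0.0926]
tcp_rot: [-105.1, 89.7, 175.4]
wrist_force: [0.1, -0.3, 0.4]
opening: 0.0601
```

Run:
```python
from h import *
np.set_printoptions(precision=4,suppress=True)
o=bot.get_obs(); print(o["ee_pos"],o["wrist_force"],o["opening"],o["time"])
c=viewer.camera("wrist"); cv2.imwrite("pics/w12.png",c["image"][:,:,::-1])
c=viewer.camera("side"); i=c["image"][:,:,::-1]; cv2.imwrite("pics/s12.png",cv2.resize(i[150:320,200:400],None,fx=3.5,fy=3.5,interpolation=cv2.INTER_CUBIC))
```

```text
[ 0.6515 -0.0899  0.0926] [ 0.1215 -0.3023  0.4271] 0.06009159581447319 10.5
```

View pics/w12.png

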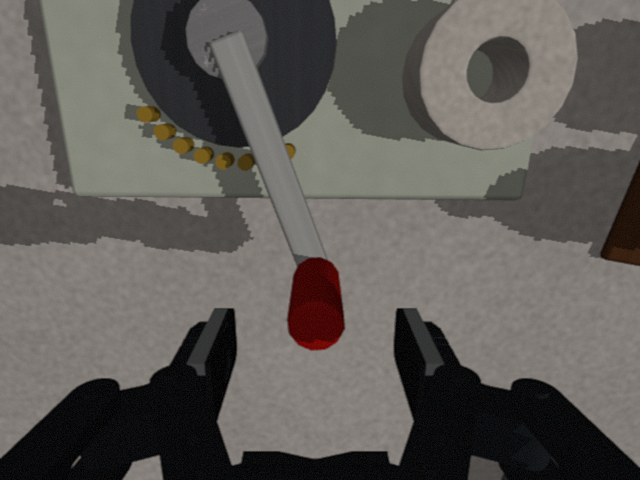

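View pics/s12.png

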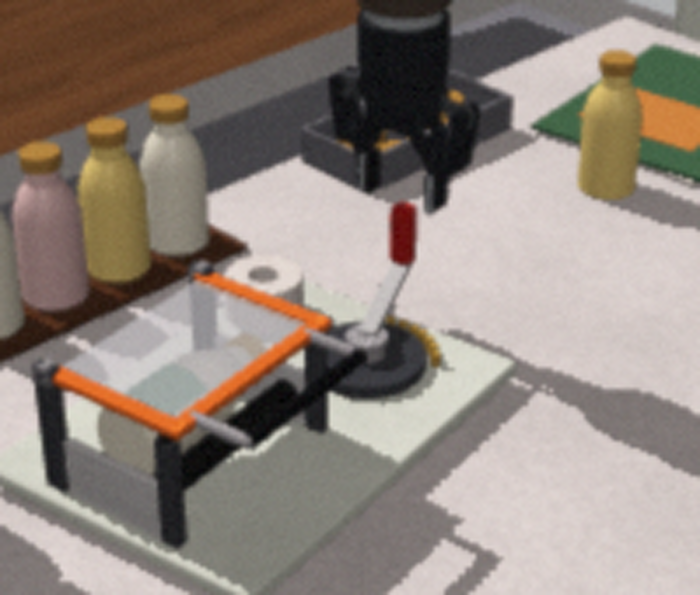

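Run:
```python
from h import *
np.set_printoptions(precision=4,suppress=True)
o=bot.get_obs(); c=viewer.camera("wrist"); S=viewer.camera("side")
print("knob top by wrist",wplane(c,o,316,321,.110), "hub",wplane(c,o,226,35,.064))
e=np.array([np.cos(.182),np.sin(.182),0])
for s in(-.037,.037):
  for z in (.08,.1,.12,.14): print(s,z,proj(S,np.array(o["ee_pos"])*[1,1,0]+s*e+[0,0,z]))
print("knob",[proj(S,np.array([.6525,-.0935,z])) for z in(.058,.11)])
print("tips", 200+437/3.5,150+207/3.5, 200+368/3.5,150+190/3.5)
```

```text
knob top by wrist [ 0.6541 -0.0935  0.11  ] hub [0.5966 0.0075 0.064 ]
-0.037 0.08 [323.9405 221.0357]
-0.037 0.1 [324.1111 215.2673]
-0.037 0.12 [324.2842 209.4111]
-0.037 0.14 [324.46  203.465]
0.037 0.08 [303.8914 214.0036]
0.037 0.1 [303.91   208.3162]
0.037 0.12 [303.9289 202.5443]
0.037 0.14 [303.9481 196.6858]
knob [array([314.4176, 223.3272]), array([314.6715, 208.5128])]
tips 324.8571428571429 209.14285714285714 305.1428571428571 204.28571428571428
```

Request:
{"api": "jog_arm", "payload": {"deltas": [{"fingers":0.7,"x":1.5,"y":-3.5,"z":-20,"twist":0},{"fingers":0.7,"x":1.5,"y":-3.5,"z":-40,"twist":0},{"fingers":0.7,"x":1.5,"y":-3.5,"z":-46,"twist":0},{"fingers":0.7,"x":1.5,"y":-3.5,"z":-46,"twist":0}]}}

```text
time: 11.1
ee_pos: [0.6539, -0.0941, 0.048]
tcp_rot: [-103.7, 89.8, 176.8]
wrist_force: [0.3, -0.4, 1.0]
opening: 0.0597
```

Run:
```python
from h import *
np.set_printoptions(precision=4,suppress=True)
o=bot.get_obs(); print(o["ee_pos"],o["wrist_force"],o["opening"],o["time"])
c=viewer.camera("wrist"); cv2.imwrite("pics/w13.png",c["image"][:,:,::-1])
c=viewer.camera("side"); i=c["image"][:,:,::-1]; cv2.imwrite("pics/s13.png",cv2.resize(i[150:320,200:400],None,fx=3.5,fy=3.5,interpolation=cv2.INTER_CUBIC))
```

```text
[ 0.6539 -0.0941  0.048 ] [ 0.29   -0.3622  0.9823] 0.05968424995897935 11.1
```

View pics/w13.png

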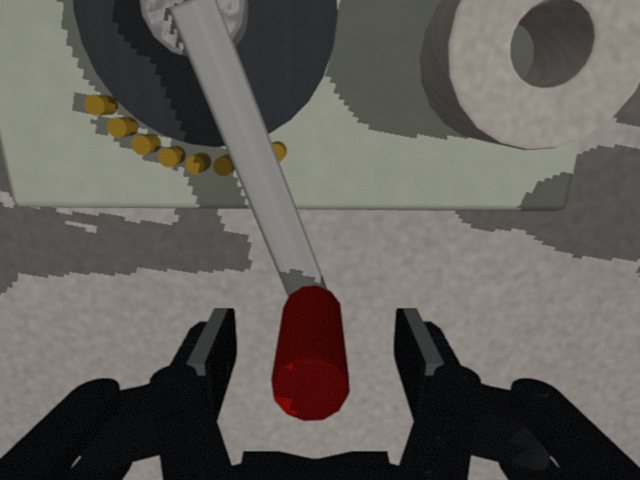

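View pics/s13.png

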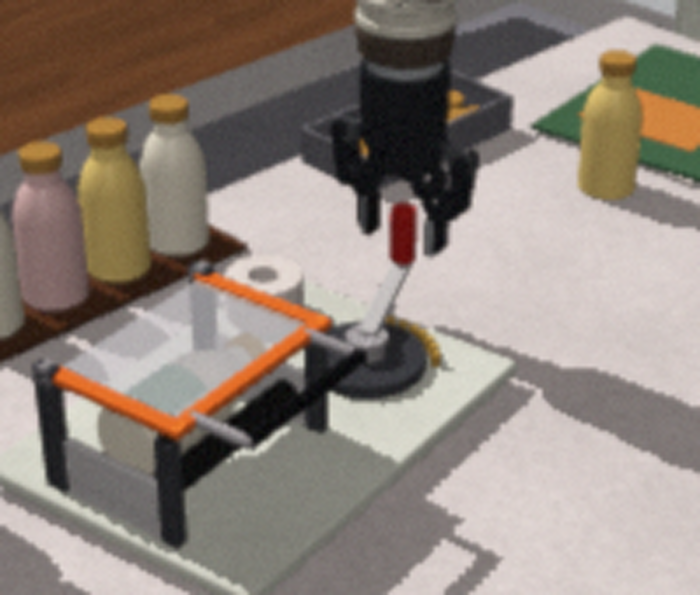

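Request:
{"api": "jog_arm", "payload": {"deltas": [{"fingers":0,"x":0,"y":0,"z":0,"twist":0},{"fingers":0,"x":0,"y":0,"z":0,"twist":0},{"fingers":0,"x":0,"y":0,"z":0,"twist":0},{"fingers":0,"x":0,"y":0,"z":0,"twist":0},{"fingers":0,"x":0,"y":0,"z":0,"twist":0}], "grip_force": 50}}

```text
time: 11.7
ee_pos: [0.6534, -0.0947, 0.0509]
tcp_rot: [-79.6, 89.8, -159.1]
wrist_force: [-11.4, -2.1, 9.8]
opening: 0.0228
```

Run:
```python
from h import *
np.set_printoptions(precision=4,suppress=True)
o=bot.get_obs(); print(o["ee_pos"],o["wrist_force"],o["opening"],o["time"])
c=viewer.camera("wrist"); cv2.imwrite("pics/w14.png",c["image"][:,:,::-1])
P=np.array([.5925,.0105]); v=o["ee_pos"][:2]-P; print(np.linalg.norm(v),np.degrees(np.arctan2(v[1],v[0])))
r=.12;k=np.array(o["ee_pos"][:2]);
for yaw in(10.5,):
  a0=np.radians(yaw-70); p0=r*np.array([np.cos(a0),np.sin(a0)])
  for t in[.05,.1,.15,.2,.25,.3,.35,.4,.45,.5,.55,.6,.65,.7,.75,.8]:
    print(t,np.round(1000*(r*np.array([np.cos(a0-t),np.sin(a0-t)])-p0),1))
```

```text
[ 0.6534 -0.0947  0.0509] [-11.4377  -2.0679   9.7726] 0.022771245004838552 11.7
0.12150986292853203 -59.92652764485228
0.05 [-5.2 -2.9]
0.1 [-10.6  -5.6]
0.15 [-16.1  -7.9]
0.2 [-21.8 -10. ]
0.25 [-27.5 -11.9]
0.3 [-33.3 -13.4]
0.35 [-39.1 -14.6]
0.4 [-45.1 -15.6]
0.45 [-51.  -16.2]
0.5 [-57.  -16.5]
0.55 [-63.  -16.6]
0.6 [-69.  -16.3]
0.65 [-75.  -15.8]
0.7 [-80.9 -14.9]
0.75 [-86.8 -13.8]
0.8 [-92.6 -12.3]
```

View pics/w14.png

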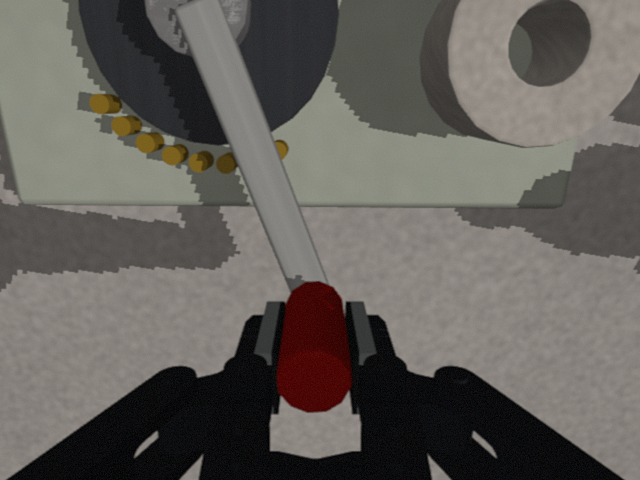

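Request:
{"api": "jog_arm", "payload": {"deltas": [{"fingers":0,"x":-5,"y":-3,"z":0,"twist":0},{"fingers":0,"x":-10.5,"y":-5.5,"z":0,"twist":0},{"fingers":0,"x":-16,"y":-8,"z":0,"twist":0},{"fingers":0,"x":-22,"y":-10,"z":0,"twist":0},{"fingers":0,"x":-27.5,"y":-12,"z":0,"twist":0},{"fingers":0,"x":-33.5,"y":-13.5,"z":0,"twist":0},{"fingers":0,"x":-39,"y":-14.5,"z":0,"twist":0},{"fingers":0,"x":-45,"y":-15.5,"z":0,"twist":0}]}}

```text
time: 12.55
ee_pos: [0.6082, -0.1101, 0.0512]
tcp_rot: [-79.4, 89.9, -158.9]
wrist_force: [2.1, 3.6, 1.0]
opening: 0.0229
```

Run:
```python
from h import *
np.set_printoptions(precision=4,suppress=True)
o=bot.get_obs(); print(o["ee_pos"],o["wrist_force"],o["opening"],o["time"])
c=viewer.camera("wrist"); cv2.imwrite("pics/w15.png",c["image"][:,:,::-1])
for P in ([.5925,.0105],[.5925,.0085]):
  v=o["ee_pos"][:2]-np.array(P); print(np.linalg.norm(v),np.radians(-59.5)-(np.arctan2(v[1],v[0])))
c=viewer.camera("side"); i=c["image"][:,:,::-1]; cv2.imwrite("pics/s15.png",cv2.resize(i[150:320,200:400],None,fx=3.5,fy=3.5,interpolation=cv2.INTER_CUBIC))
```

```text
[ 0.6082 -0.1101  0.0512] [2.0752 3.6386 1.042 ] 0.02287236910123703 12.55
0.12165068773317254 0.40320793060978444
0.11966761299409817 0.4010559844589465
```

View pics/w15.png

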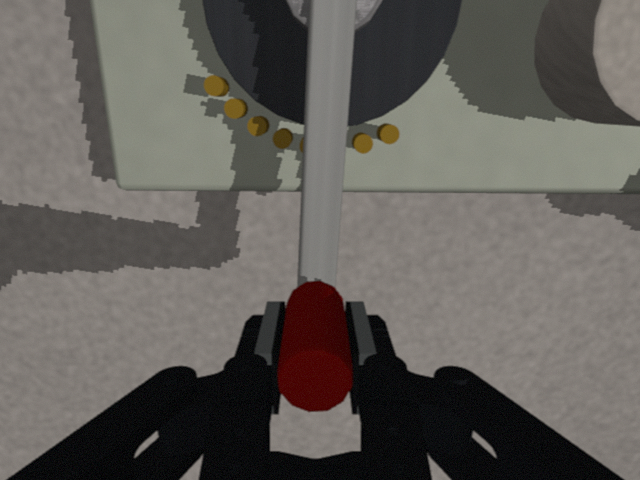

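View pics/s15.png

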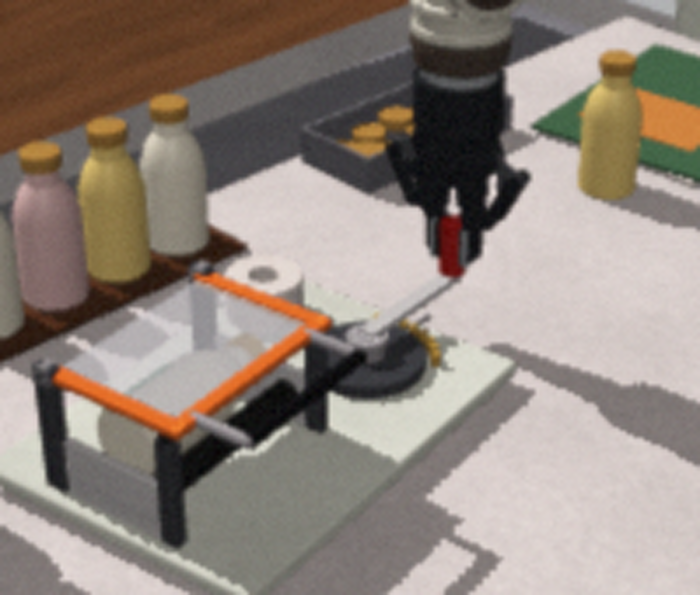

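Request:
{"api": "jog_arm", "payload": {"deltas": [{"fingers":0,"x":-6,"y":-0.5,"z":0,"twist":0},{"fingers":0,"x":-12,"y":-1,"z":0,"twist":0},{"fingers":0,"x":-18,"y":-1,"z":0,"twist":0},{"fingers":0,"x":-24,"y":-0.5,"z":0,"twist":0},{"fingers":0,"x":-30,"y":0,"z":0,"twist":0},{"fingers":0,"x":-35,"y":0.5,"z":0,"twist":0},{"fingers":0,"x":-39,"y":1,"z":0,"twist":0},{"fingers":0,"x":-42,"y":2,"z":0,"twist":0},{"fingers":0,"x":-44,"y":2.5,"z":0,"twist":0},{"fingers":0,"x":-45,"y":3,"z":0,"twist":0}]}}

```text
time: 13.65
ee_pos: [0.5629, -0.1074, 0.0513]
tcp_rot: [-68.4, 89.9, -148.0]
wrist_force: [5.0, 0.9, -1.6]
opening: 0.0231
```

```bash
cat > chk.py <<'E'
from h import *
import sys
n=sys.argv[1]
np.set_printoptions(precision=4,suppress=True)
o=bot.get_obs(); print(o["ee_pos"],o["wrist_force"],o["opening"],o["time"])
c=viewer.camera("wrist"); cv2.imwrite(f"pics/w{n}.png",c["image"][:,:,::-1])
for P in ([.5925,.0105],[.5925,.0085]):
  v=o["ee_pos"][:2]-np.array(P); print(np.linalg.norm(v),np.radians(-59.5)-(np.arctan2(v[1],v[0])))
c=viewer.camera("side"); i=c["image"][:,:,::-1]; cv2.imwrite(f"pics/s{n}.png",cv2.resize(i[150:320,200:400],None,fx=3.5,fy=3.5,interpolation=cv2.INTER_CUBIC))
c=viewer.camera("top"); cv2.imwrite(f"pics/t{n}.png",c["image"][:,:,::-1])
E
python3 chk.py 16
```

```text
[ 0.5629 -0.1074  0.0513] [ 4.9551  0.9309 -1.5686] 0.02307829312100773 13.65
0.12152915298922849 0.778596228257542
0.11959049033729603 0.7826733026140682
```

View pics/w16.png

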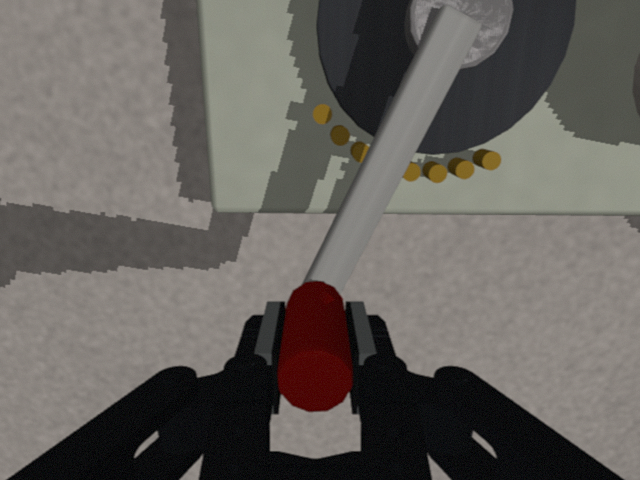

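View pics/s16.png

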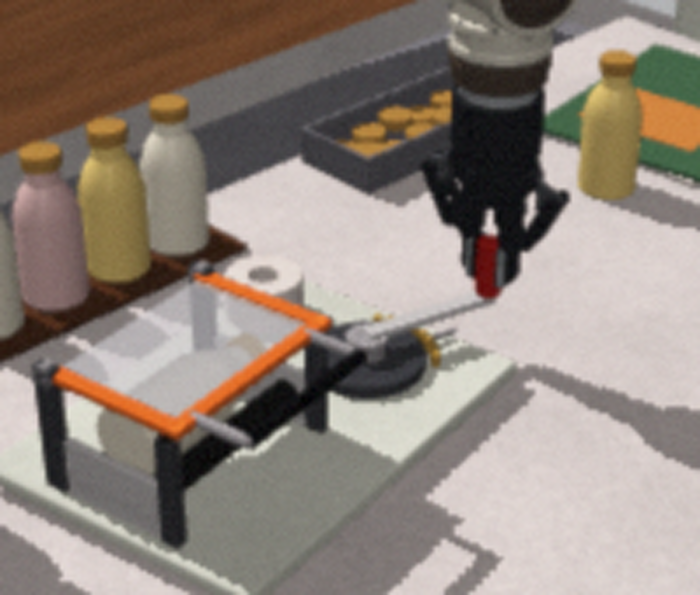

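View pics/t16.png

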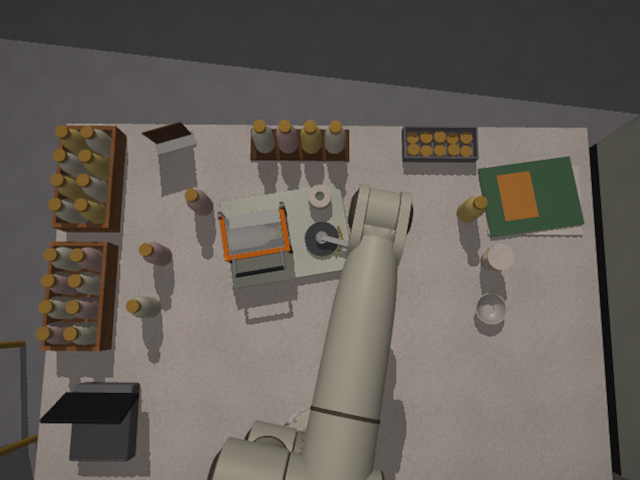

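Run:
```python
from h import *
c=viewer.camera("wrist")
from workcell import bot
o=bot.get_obs()
def edge(n):
    g=cv2.imread(f"pics/{n}.png").astype(int); s=g.max(2)-g.min(2); L=[]
    gray=g.mean(2)
    return gray
A=lambda p,q:np.degrees(np.arctan2(*(lambda d:(d[1],d[0]))(wplane(c,o,*p,.058)-wplane(c,o,*q,.058))))
for n,rows in(("w14",(60,250)),("w15",(60,250)),("w16",(60,250))):
    g=cv2.imread(f"pics/{n}.png"); cv2.imwrite(f"pics/{n}z.png",g[0:300])
    for r in rows: 
        row=cv2.GaussianBlur(g,(3,3),0)[r].astype(int).mean(1); d=np.diff(row); i=np.argsort(-abs(d))[:12]; print(n,r,sorted((int(k),int(d[k])) for k in i))
```

```text
w14 60 [(81, -19), (82, -20), (193, 20), (194, 19), (241, -15), (242, -19), (243, -19), (447, 21), (448, 19), (508, -18), (509, -23), (583, 18)]
w14 250 [(234, 12), (235, 12), (271, -13), (272, -16), (274, 8), (275, 13), (276, 8), (312, -8), (313, -10), (315, 6), (316, 10), (566, -7)]
w15 60 [(76, -16), (77, -16), (306, 17), (351, -27), (352, -24), (439, 23), (440, 27), (441, 16), (443, -20), (444, -17), (593, 16), (594, 21)]
w15 250 [(238, 9), (239, 20), (240, 15), (241, 4), (296, -7), (297, -17), (298, -17), (300, 10), (301, 13), (302, 9), (303, 5), (338, 5)]
w16 60 [(163, -15), (164, -17), (165, -10), (293, -15), (294, -19), (295, -11), (319, -17), (320, -14), (411, 11), (412, 10), (482, -11), (562, 11)]
w16 250 [(237, 15), (238, 21), (239, 13), (316, -9), (317, -20), (318, -22), (319, -10), (321, 8), (322, 10), (323, 10), (324, 9), (325, 6)]
```

Run:
```python
from h import *
c=viewer.camera("wrist"); o=bot.get_obs()
def A(p,q):
    d=wplane(c,o,*q,.058)-wplane(c,o,*p,.058); return np.degrees(np.arctan2(d[1],d[0]))
a=A((218,60),(294,250)); b=A((329,60),(320,250)); e=A((434,60),(340,250)); print(a,b,e,np.radians(a-b),np.radians(a-e),o["time"],o["wrist_force"])
```

```text
-59.648725374589624 -81.83123854600663 -103.55580635009221 0.38715789120823607 0.7663231279622839 13.9 [ 2.88614664  0.48096333 -0.19724269]
```

Request:
{"api": "jog_arm", "payload": {"deltas": [{"fingers":0,"x":-1,"y":0.5,"z":0,"twist":0},{"fingers":0,"x":-2,"y":0.5,"z":0,"twist":0},{"fingers":0,"x":-2,"y":0.5,"z":0,"twist":0},{"fingers":0,"x":-2,"y":0.5,"z":0,"twist":0},{"fingers":0,"x":-2,"y":0.5,"z":0,"twist":0},{"fingers":0,"x":-2,"y":0.5,"z":0,"twist":0},{"fingers":0,"x":-2,"y":0.5,"z":0,"twist":0},{"fingers":0,"x":-2,"y":0.5,"z":0,"twist":0}]}}

```text
time: 14.7
ee_pos: [0.5607, -0.1068, 0.0512]
tcp_rot: [-81.1, 89.8, -160.6]
wrist_force: [1.9, 1.4, -1.2]
opening: 0.0228
```

```bash
python3 chk.py 17
python3 - <<'E'
from h import *
o=bot.get_obs(); print(o["qd"].round(3),o["wrist_force"].round(2))
a=cv2.imread("pics/top0.png").astype(int);b=cv2.imread("pics/t17.png").astype(int)
d=(abs(a-b).max(2)>60).astype(np.uint8); n,l,s,_=cv2.connectedComponentsWithStats(d); print([x.tolist() for x in s[1:] if x[4]>15])
E
```

```text
[ 0.5607 -0.1068  0.0512] [ 1.935   1.3982 -1.2092] 0.022761277375905355 14.7
0.1215291934185834 0.7968479901134666
0.11959990162090005 0.8012200556738629
[-0.08  -0.006  0.001  0.021  0.01   0.009] [2.35 2.08 0.41]
[[348, 189, 16, 44, 257], [211, 205, 80, 58, 1316], [407, 205, 6, 30, 72], [233, 229, 20, 17, 259], [326, 228, 11, 8, 48], [327, 237, 12, 7, 62], [395, 262, 3, 13, 19], [236, 266, 48, 11, 157], [350, 282, 46, 193, 655], [276, 382, 41, 19, 336], [317, 383, 7, 4, 16], [523, 389, 72, 42, 1545], [276, 394, 37, 38, 481], [607, 396, 26, 84, 827], [315, 398, 26, 14, 137], [311, 413, 19, 10, 100], [244, 430, 7, 12, 31], [253, 436, 18, 7, 30], [208, 451, 13, 29, 99], [411, 470, 6, 10, 41]]
```

View pics/s17.png

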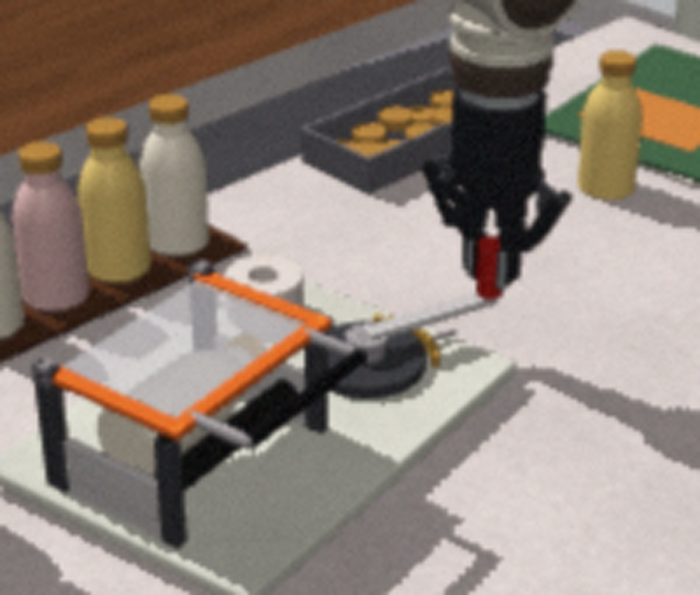

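```bash
python3 -c "
from workcell import bot,ticket
print(ticket.job_done()); o=bot.get_obs(); print(o['ee_pos'],o['wrist_force'],o['opening'],o['time'])"
```

```text
the job is handed in; nothing more can be done
None
the job is handed in; nothing more can be done
```

I gripped the cover's bar and lowered it along its arc onto the stops. Then I gripped the red knob and drew the lever round in small steps to the fourth click. I handed the job in with the knob still held at 50 N, at about 15 s of the 72 s allowed. No verdict was reported.

**Last checks**
- **Cover:** the upward force rose to about 16 N at the stops. Afterwards the bar triangulated at 0.120–0.125 m, against 0.126 m when fully down, and the side picture shows it still down.
- **Lever:** the TCP position gave 0.80 rad, steady. Before a final 2 mm nudge, the lever arm in the wrist picture gave 0.77 rad where the TCP gave 0.78.
- **Bystanders:** comparing the top pictures from start and end showed changes only at the arm, its shadow and the labeller.

**What disagreed or failed**
- **Finger length:** in the pictures the fingertips stand about 20 mm behind the TCP, not 17 mm ahead of it as stated. My first close on the bar shut just above it on nothing, so I went 35 mm lower and gripped it. I used the measured offset for the knob as well.
- **Holding force:** the wrist force at the end was only about 2–3 N, less than the roughly 5 N average given for four clicks. That fits the pawl sitting in its gap.

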